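Make up two bench test kits

ROBOT

A 6-joint arm with a two-finger parallel gripper is mounted at the origin on a cart in front of the work surface, level with it; the furniture and walls round the work are solid. World frame = base frame: x ahead of the robot, y to its left, z up, the work surface at z = 0. Lengths are in mm, angles in rad, forces in N, time in s.
With the tool pointing down it reaches from about 350 to 775 mm from the base axis. Payload 7.3 kg.
Tool frame: the origin (TCP) lies on the centre line of the jaws, within the pads' length; the fingertips stand 22 mm ahead of it and the grasp point (between the pads) lies 3 mm ahead of it; z points along the fingers, y is the direction in which the jaws open and shut (so a half turn about z gives the same grasp; the last joint's range is limited). The gripper opens to 92 mm and grips with 3 to 60 N. Pads are 19 mm wide; open, the fingers measure 130 mm over their backs; the gripper's body (75 mm by 190 mm) begins 47 mm behind the grasp point.
Start: joints at [-1.465, 0.342, 1.524, -0, 1.275, -0.146], TCP at [130.824, -508.456, 248.741] pointing down, gripper open.
Joint ranges: [-2.53, 2.53], [-0.77, 2.02], [0.04, 2.7], [-1, 4.14], [0.28, 2.66], [-3.11, 3.11]. Speed limits (rad/s): [2.57, 2.57, 3.14, 3.14, 3.14, 3.14].

INTERFACE

Orientations are given as [roll, pitch, yaw] about the fixed x, y, z axes, in that order (R = Rz(yaw) Ry(pitch) Rx(roll)).
In Python, from plant import bot gives the robot as it stands.
- The arm moves only by the tool play_rows, never from a script. Its argument "moves" is one flat list of numbers, 5 for each row, row after row: the closure in counts, from 0 (fully open) to 255 (shut), then the shift along the tool's x, y, z in mm, then the turn about the tool's z in degrees. A call has 1 to 8 rows; each row is the pose to reach, as a shift and turn from the pose commanded when the call began, along the tool's axes at that moment; what a row does not reach only later rows make up. A row lasts 1/12 s, in which the tool goes at most 41.7 mm and 7.16 degrees, less where a joint would pass 70% of its speed; a pose out of reach is approached as far as the arm can. A call with a gripper value outside its range is refused whole. The fingers move at their own pace and stop on an object; the grip force is fixed at half the most. Time passes only in rows, so rows that repeat a pose let the fingers close. It gives the time, the measured TCP pose, the force and the opening at its end, in the units of the state.
- bot.get_obs(): the state, without advancing time (a new reading comes with each control period).
- bot.capture(name): name is "scene" or "side" or "wrist"; returns a dict with "color" (400x640x3 uint8, red, green, blue), "fx", "fy", "cx", "cy" (pixels), "world_to_cam" (4x4, takes a point from world to camera coordinates); the wrist camera has in their place "T_tool_cam" (4x4, takes a point from camera to tool coordinates, whose origin is the TCP and whose axes are the flange's). Camera axes: x right, y down, z forward; pixel columns grow to the right and rows downward; lengths in mm; the calibration is good to about 2 mm. A picture is of the moment at which its call begins: read the wrist's pose just before it. There is no depth.
- bot.close_job(): hands the job in, once; it reports no verdict.
The state is a dict: "time": time; "joint_positions": joint angles; "dq": joint speeds; "tau": joint torques, N m; "tool_pos": TCP position; "tcp_rot": TCP orientation; "contact_force": force on the tool from outside, world axes, zero at the start; "moment": the same for the moment, N m; "grip_width": finger opening in mm.
Only numpy, scipy, OpenCV 4.12 (cv2) and the standard library are available. Lean on these libraries where they do the work, as an engineer would, in place of code of your own. Each camera call takes 0.05 s, during which the arm holds its last target.

TASK

Make up two kits from the stock in the middle of the bench. The blue tray gets the brown bottle with the red teat and the yellow booklet of test strips; the green tray gets the clear bottle with the black teat and the white crucible. In each tray stand the bottle in the middle of the small compartment and put the other thing in the middle of the large one, the crucible upright and the booklet flat and lengthwise along the tray; never tip a bottle over, and leave the brown bottle with the black teat and the red stopper where they stand.

Things in the scene. Friction and masses are not known exactly. Their poses are not given: they have to be found in the camera images.
- blue_tray: Blue open kit tray, fixed to the bench, 171 (x) by 100 (y) by 24 mm; walls 3, floor 4 thick; origin: centre of underside. A crosswise wall 19 high makes two compartments: small, for a bottle (62 x 94 inside, centre x = +51.5, y = 0), and large, for the other thing (100 x 94, centre x = -32.5, y = 0). The small one (+x) is at the far end from the robot, turned up to 15 degrees.
- green_tray: Green open kit tray, fixed to the bench, 171 (x) by 100 (y) by 24 mm; walls 3, floor 4 thick; origin: centre of underside. A crosswise wall 19 high makes two compartments: small, for a bottle (62 x 94 inside, centre x = +51.5, y = 0), and large, for the other thing (100 x 94, centre x = -32.5, y = 0). The small one (+x) is at the far end from the robot, turned up to 15 degrees.
- red_teat_bottle: Brown dropper bottle with a red collar and teat, mm: 37 in diameter up to about 60 high, narrow teat above (24 in diameter), 96 high in all, about 75 g; origin at the centre of its underside, z up along its axis. Stands upright on the bench in the farther row of stock.
- clear_black_bottle: Clear, whitish dropper bottle with a black collar and teat, mm: 37 in diameter up to about 60 high, narrow teat above (24 in diameter), 96 high in all, about 75 g; origin at the centre of its underside, z up along its axis. Stands upright on the bench in the farther row of stock.
- brown_black_bottle: Brown dropper bottle with a black collar and teat, not wanted, mm: 37 in diameter up to about 60 high, narrow teat above (24 in diameter), 96 high in all, about 75 g; origin at the centre of its underside, z up along its axis. Stands upright on the bench in the farther row of stock.
- strips: Flat yellow booklet of indicator strips, 18 (its x) by 72 (its y) by 9 mm thick (z), about 12 g; origin at the centre of its underside. Lies flat on the bench in the nearer row, long axis roughly away from the robot.
- crucible: White porcelain crucible, open cup 41 mm across the rim, narrowing to 28 at the foot, 32 high, about 38 g; origin at the centre of its underside, z up. Stands in the nearer row; grasp it across the outside.
- stopper: Dark red rubber stopper, 25 mm across the top, 24 high, origin at the centre of its underside, z up. Not wanted; stands in the nearer row.
There are look-alikes about, which are no part of the job. What is shaped like the clear_black_bottle but orange is not meant.

How it is judged:
By the outcome, as a careful person would: the job done as asked, in the order asked, and still so for the second after the job is handed in, with the robot touching nothing.
It also fails if it takes over 118 s, if anything falls off the work surface, if the arm or the gripper's body presses on something with over 40 N, if the wrist force passes 120 N, or if a joint passes its speed limit or range.

## Working session

There is one attempt and no reset: what is moved stays moved. The work goes in short steps, Python scripts to look and compute and a tool call to move; the robot and the scene stay as the last step left them, time stands still between calls to the robot, and variables do not carry over. Pictures are saved under pics/ and viewed, and the job is handed in when it is done.

Besides the shell and the picture viewer there is one more tool, called as a command line: name --argument value ..., lists and objects as JSON in quotes. play_rows: Moves the arm, as the interface text tells. Its arguments: {"type":"object","properties":{"moves":{"type":"array","items":{"type":"number"}}},"required":["moves"]}

```bash
mkdir -p pics; ls; python3 - <<'E'
from plant import bot
import cv2
print(bot.get_obs())
for n in ("scene","side","wrist"):
    c=bot.capture(n); cv2.imwrite(f"pics/{n}0.png",c["color"][:,:,::-1])
    print(n,{k:v for k,v in c.items() if k!="color"})
E
```

```text
pics
{'time': 0.0, 'joint_positions': array([-1.46498857e+00,  3.42706786e-01,  1.52501691e+00,  1.24874103e-05,
        1.27536564e+00, -1.46018731e-01]), 'dq': array([ 0.00102363, -0.00019191,  0.00012485,  0.00103231,  0.00189275,
        0.00135604]), 'tau': array([-1.29796455e-03, -4.31247103e+01, -2.44223410e+01,  7.15252245e-02,
        5.58954547e-02, -1.22830161e-04]), 'tool_pos': array([ 130.79258886, -508.07100643,  248.05323402]), 'tcp_rot': array([-3.14011364e+00, -2.29581276e-04,  2.51822675e-01]), 'contact_force': array([-0.83431546, -0.63302608, -0.50700274]), 'moment': array([ 0.06905409, -0.01749145,  0.00301695]), 'grip_width': 91.87305642938436}
scene {'fx': 496.785205829061, 'fy': 496.785205829061, 'cx': 321.09584022873406, 'cy': 194.60717038693753, 'world_to_cam': array([[-7.56956616e-01, -6.53460628e-01,  2.42686554e-03,
         3.78684431e+02],
       [-4.77639569e-01,  5.50746640e-01, -6.84498781e-01,
         2.90145037e+02],
       [ 4.45956415e-01, -5.19295047e-01, -7.29009965e-01,
         1.13792003e+03],
       [ 0.00000000e+00,  0.00000000e+00,  0.000
[... 268 characters left out ...]
,  5.50603571e-01, -8.34606101e-01,
         2.12603132e+00],
       [-5.15354362e-02, -8.33143645e-01, -5.50650312e-01,
         1.06047698e+03],
       [ 0.00000000e+00,  0.00000000e+00,  0.00000000e+00,
         1.00000000e+00]])}
wrist {'fx': 314.29667305133506, 'fy': 314.29667305133506, 'cx': 321.43829429989165, 'cy': 199.30471593760566, 'T_tool_cam': array([[-1.69812924e-04, -9.59737733e-01, -2.80897589e-01,
         7.68607571e+01],
       [ 9.99999985e-01, -1.69775520e-04, -2.44678091e-05,
         7.41134730e-01],
       [-2.42068547e-05, -2.80897589e-01,  9.59737748e-01,
        -1.35856836e+02],
       [ 0.00000000e+00,  0.00000000e+00,  0.00000000e+00,
         1.00000000e+00]])}
```

View pics/scene0.png

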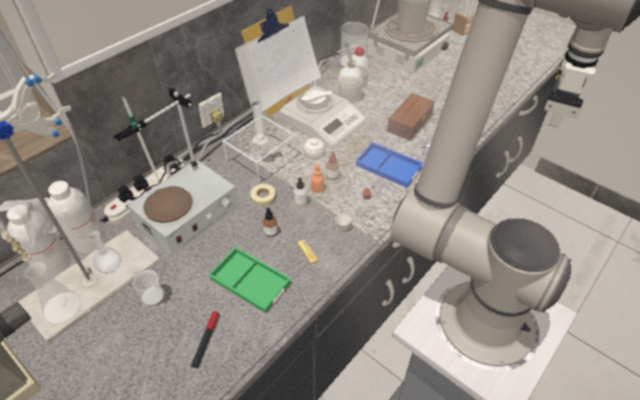

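View pics/side0.png

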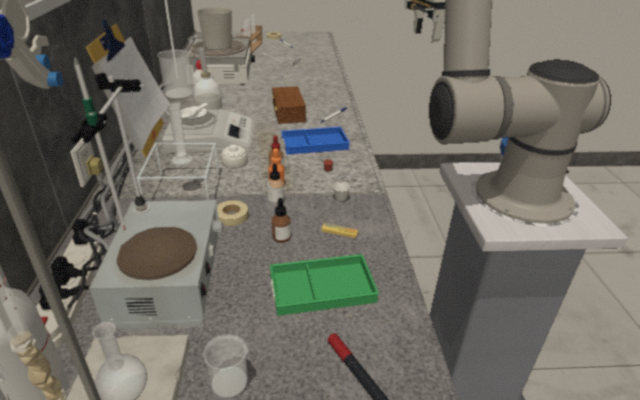

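View pics/wrist0.png

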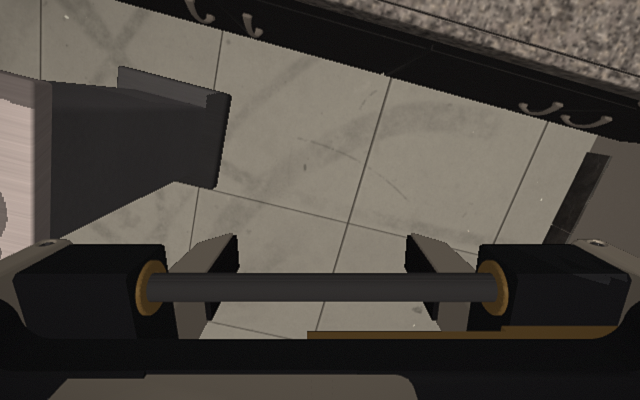

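The scene view shows the brown/black bottle at (269,222), clear/black at (300,192), the orange look-alike at (317,180) and brown/red at (332,166). The strips are at (307,251), the crucible at (344,221), the stopper at (367,193), the blue tray at (390,165) and the green tray at (250,278). I'll zoom in next.

```bash
python3 - <<'E'
import cv2
a=cv2.imread("pics/scene0.png")[130:320,200:440]
cv2.imwrite("pics/scene0z.png",cv2.resize(a,None,fx=3.3,fy=3.1,interpolation=cv2.INTER_CUBIC)[:600,:800])
a=cv2.imread("pics/side0.png")[115:315,220:390]
cv2.imwrite("pics/side0z.png",cv2.resize(a,None,fx=3,fy=3,interpolation=cv2.INTER_CUBIC))
E
```

```text
(no output)
```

View pics/scene0z.png

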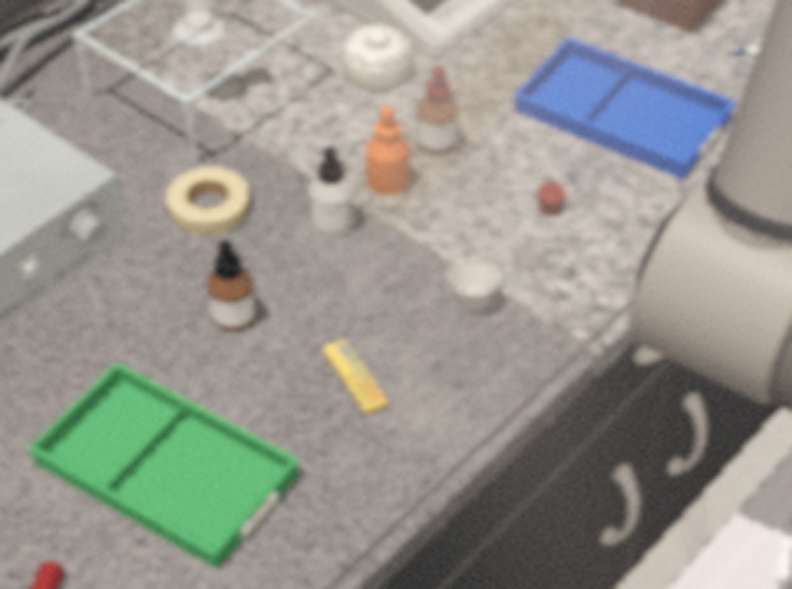

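View pics/side0z.png

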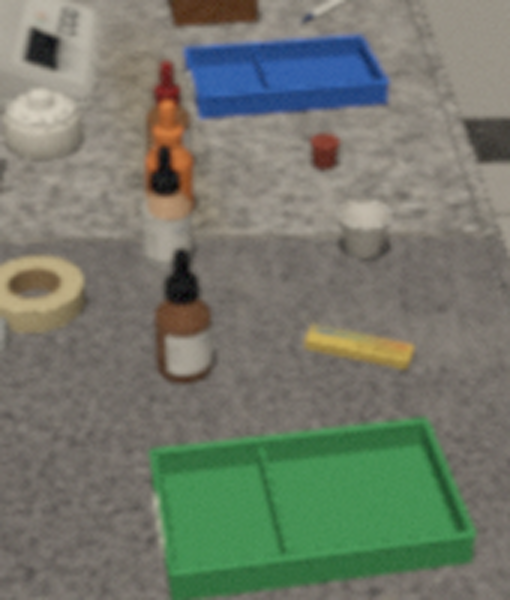

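```bash
cat > h.py <<'E'
import numpy as np, cv2
from scipy.spatial.transform import Rotation as Rn
def cam(c,obs=None):
    K=np.array([[c["fx"],0,c["cx"]],[0,c["fy"],c["cy"]],[0,0,1]])
    if "world_to_cam" in c: T=np.linalg.inv(c["world_to_cam"])
    else:
        W=np.eye(4); W[:3,:3]=Rn.from_euler("xyz",obs["tcp_rot"]).as_matrix(); W[:3,3]=obs["tool_pos"]
        T=W@c["T_tool_cam"]
    return K,T
def ray(cm,uv,z):
    K,T=cm; d=T[:3,:3]@np.linalg.solve(K,[uv[0],uv[1],1.]); o=T[:3,3]
    return o+d*(z-o[2])/d[2]
def proj(cm,p):
    K,T=cm; q=K@(np.linalg.inv(T)@np.append(p,1))[:3]; return q[:2]/q[2]
def mask(bgr,name):
    h=cv2.cvtColor(bgr,cv2.COLOR_BGR2HSV)
    lo,hi={"blue":((105,110,60),(125,255,255)),"green":((55,100,40),(80,255,255)),
     "yellow":((18,110,120),(32,255,255))}[name]
    m=cv2.inRange(h,lo,hi)
    n,l,s,_=cv2.connectedComponentsWithStats(m)
    return m,l,s
def biggest(bgr,name):
    m,l,s=mask(bgr,name); i=1+np.argmax(s[1:,4]); m=(l==i).astype(np.uint8)*255
    return m,max(cv2.findContours(m,cv2.RETR_EXTERNAL,cv2.CHAIN_APPROX_NONE)[0],key=cv2.contourArea)
E
python3 - <<'E'
from h import *; from plant import bot
np.set_printoptions(suppress=True,precision=1)
S=bot.capture("scene"); D=bot.capture("side"); cs,cd=cam(S),cam(D)
for n,t in dict(bb=(268.5,208.4),clear=(300,178.4),orange=(317.3,165),red=(332.7,152)).items(): print(n,ray(cs,t,95))
print("cruc",ray(cs,(343.6,217.7),32), ray(cd,(220+364/3,115+215/3),32))
print("stop",ray(cs,(367,190),24), ray(cd,(220+324/3,115+142/3),24))
print("str",ray(cs,(307.9,250.6),9), ray(cd,(220+358/3,115+342/3),9))
for n,t in dict(bb=(220+181/3,115+255/3),clear=(220+164/3,115+151/3),red=(220+166/3,115+65/3)).items(): print(n,ray(cd,t,95))
for nm,c,cm in(("scene",S,cs),("side",D,cd)):
  for n in("blue","green"):
    m,k=biggest(c["color"][:,:,::-1].copy(),n)
    p=np.array([ray(cm,q,24)[:2] for q in k[:,0].astype(float)],np.float32)
    r=cv2.minAreaRect(p); print(nm,n,r,k[:,0].min(0),k[:,0].max(0))
    print(cv2.approxPolyDP(k,5,True)[:,0].tolist())
E
```

```text
bb [556.7 136.9  95. ]
clear [568.9   6.5  95. ]
orange [568.2 -62.5  95. ]
red [ 570.4 -130.6   95. ]
cruc [427.3  -6.   32. ] [427.3   0.9  32. ]
stop [ 446.1 -133.5   24. ] [ 446.6 -124.    24. ]
str [438.4 123.    9. ] [443.3 124.4   9. ]
bb [560.7 142.8  95. ]
clear [573.4  11.5  95. ]
red [ 574.  -124.7   95. ]
scene blue ((458.8540954589844, -263.9563293457031), (159.65745544433594, 108.76325988769531), 7.131847858428955) [361 148] [420 185]
[[361, 161], [405, 185], [420, 165], [390, 156], [380, 167], [387, 153], [373, 148]]
scene green ((482.4239501953125, 283.1719055175781), (174.90158081054688, 103.57989501953125), 7.439109802246094) [210 248] [289 311]
[[235, 248], [211, 278], [265, 311], [288, 278]]
side blue ((471.669677734375, -250.72964477539062), (172.22561645507812, 136.41888427734375), 7.787491321563721) [282 127] [348 153]
[[348, 141], [340, 127], [282, 131], [287, 153], [344, 149]]
side green ((489.1068115234375, 289.45172119140625), (170.9466552734375, 117.76118469238281), 7.687300682067871) [270 255] [377 314]
[[363, 257], [271, 265], [277, 313], [376, 301]]
```

play_rows --moves '[0,35,-14,-6,2,0,72,-28,-12,4,0,110,-43,-18,6,0,148,-58,-24,8,0,185,-73,-30,10,0,222,-88,-36,12,0,260,-102,-43,14,0,290,-115,-50,14.4]'

```text
time: 0.92
tool_pos: [384.9, -322.9, 299.1]
tcp_rot: [-3.141, -0.0, -0.001]
contact_force: [0.0, -0.6, 1.4]
grip_width: 91.9
```

play_rows --moves '[0,5,-30,0,0,0,10,-70,0,0,0,15,-110,0,0,0,20,-150,0,0,0,25,-190,0,0,0,30,-230,0,0,0,35,-270,0,0,0,35,-310,0,0]'

```text
time: 1.58
tool_pos: [418.0, -12.9, 298.8]
tcp_rot: [3.141, -0.001, 0.0]
contact_force: [0.5, 0.2, 1.2]
grip_width: 91.7
```

play_rows --moves '[0,0,-14,0,0,0,0,-14,0,0,0,0,-14,0,0]'

```text
time: 1.83
tool_pos: [417.8, -0.4, 298.7]
tcp_rot: [3.141, -0.0, 0.003]
contact_force: [0.3, -0.5, -0.1]
grip_width: 91.2
```

```bash
python3 - <<'E'
from h import *; from plant import bot
import pickle
o=bot.get_obs(); print(o["time"],o["tool_pos"],o["tcp_rot"],o["joint_positions"])
c=bot.capture("wrist"); pickle.dump((o,c),open("w1.pkl","wb"))
cv2.imwrite("pics/w1.png",c["color"][:,:,::-1])
E
```

```text
1.8333 [ 4.17832943e+02 -3.59889584e-01  2.98740986e+02] [ 3.14103756e+00 -1.49991027e-04  2.89185972e-03] [-1.84371009e-01  1.02259431e-01  1.69802984e+00 -5.31430904e-04
  1.34105270e+00  1.38365446e+00]
```

View pics/w1.png

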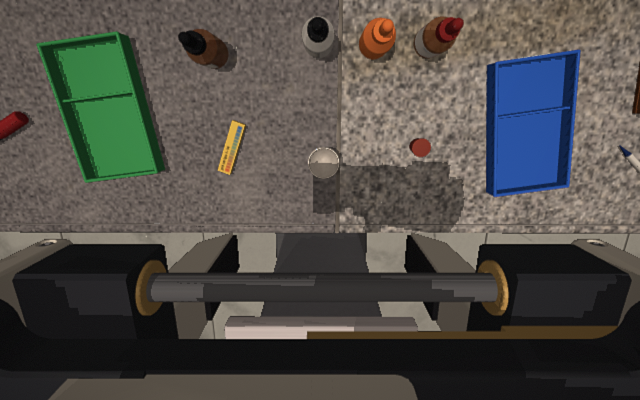

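The wrist picture shows everything. The green tray is at about (100,108), the blue tray at (533,123), the strips at (231,148) and the crucible at (323,163). The clear teat is at (318,28), the red teat at (452,27), and the other stock lies between them. Next I'll measure.

```bash
cat > meas.py <<'E'
from h import *; import sys,pickle
np.set_printoptions(suppress=True,precision=1)
o,c=pickle.load(open(sys.argv[1],"rb")); cm=cam(c,o); im=c["color"][:,:,::-1].copy()
for n in("blue","green"):
    m,k=biggest(im,n)
    # outer rim: project contour at z=24, take min-area rect
    p=np.array([ray(cm,q,24)[:2] for q in k[:,0].astype(float)],np.float32)
    print(n,cv2.minAreaRect(p)); q=cv2.approxPolyDP(k,4,True)[:,0]; print(q.tolist()); 
    for a in q: print("   ",ray(cm,a.astype(float),24)[:2],ray(cm,a.astype(float),0)[:2])
m,l,s=mask(im,"yellow")
i=1+np.argmax(s[1:,4]); k=max(cv2.findContours((l==i).astype(np.uint8),0,1)[0],key=cv2.contourArea)
p=np.array([ray(cm,q,9)[:2] for q in k[:,0].astype(float)],np.float32); print("strips",cv2.minAreaRect(p))
E
python3 meas.py w1.pkl
python3 - <<'E'
import cv2
a=cv2.imread("pics/w1.png")
cv2.imwrite("pics/w1z.png",cv2.resize(a[0:190,290:480],None,fx=3.15,fy=3.15,interpolation=cv2.INTER_CUBIC))
E
```

```text
blue ((470.25811767578125, -267.07110595703125), (171.3355712890625, 110.56002044677734), 8.125929832458496)
[[579, 50], [487, 65], [489, 193], [568, 186]]
    [ 561.5 -308.6] [ 565.4 -326.6]
    [ 544.6 -201. ] [ 547.5 -212.8]
    [ 384.2 -227.9] [ 377.7 -241.2]
    [ 394.2 -332.8] [ 388.3 -352.2]
green ((489.86175537109375, 272.36865234375), (171.2986297607422, 111.08121490478516), 7.609253406524658)
[[117, 32], [37, 44], [86, 182], [164, 169], [129, 40]]
    [579.3 240.1] [584.3 254.2]
    [566.2 337.5] [570.4 357.2]
    [398.1 314.2] [392.4 332.6]
    [416.  207.3] [411.4 219.5]
    [570.8 227.5] [575.3 240.8]
strips ((442.5123596191406, 121.49443054199219), (18.18060302734375, 72.54544830322266), 69.37029266357422)
```

View pics/w1z.png

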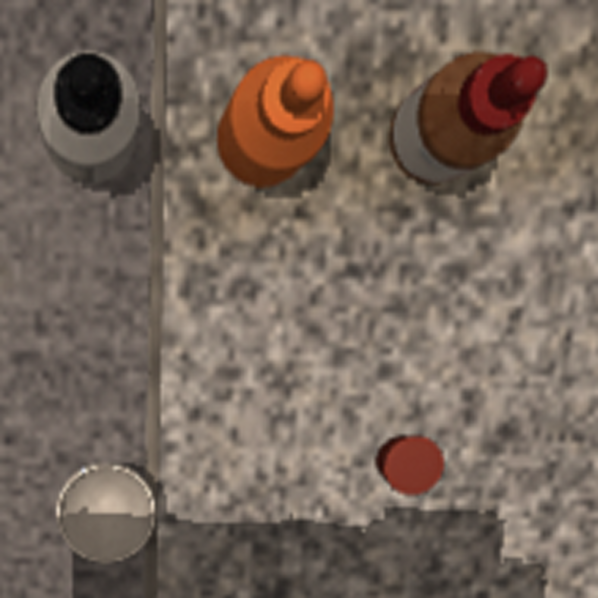

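```bash
python3 - <<'E'
from h import *; import pickle
np.set_printoptions(suppress=True,precision=1)
o,c=pickle.load(open("w1.pkl","rb")); cm=cam(c,o)
print(cm[1][:3,3])
f=lambda u,v:(290+u/3.15-.35,v/3.15-.35)
print("red tip",ray(cm,f(527,72),92),"shoulder",ray(cm,f(471,110),57))
print("clear tip",ray(cm,f(90,75),92),ray(cm,f(88,92),72),"body",ray(cm,f(88,117),50))
print("cruc",ray(cm,f(105,512),32), "stopper",ray(cm,f(413,464),24))
print(ray(cm,f(57,512),32),ray(cm,f(155,512),32))
E
```

```text
[494.8  -0.5 434.6]
red tip [ 574.6 -132.7   92. ] shoulder [ 571.  -128.4   57. ]
clear tip [573.4   2.6  92. ] [573.    3.5  72. ] body [569.8   3.7  50. ]
cruc [427.  -3.  32.] stopper [ 445.9 -129.9   24. ]
[426.9  16.7  32. ] [427.  -23.4  32. ]
```

play_rows --moves '[0,15,13,5,-7,0,38,32,14,-14,0,62,52,23,-21,0,85,72,32,-28,0,108,91,41,-35,0,130,109,50,-42,0,147,123,57,-49,0,155,130,60,-56]'

```text
time: 2.55
tool_pos: [573.8, -134.9, 236.5]
tcp_rot: [-3.14, 0.001, 0.98]
contact_force: [-0.6, 0.1, -0.4]
grip_width: 91.5
```

play_rows --moves '[0,0,0,0,-7,0,0,0,0,-14,0,0,0,0,-21,0,0,0,0,-28,0,0,0,0,-34,0,0,0,0,-34,0,0,0,0,-34]'

```text
time: 3.13
tool_pos: [572.6, -132.4, 238.4]
tcp_rot: [-3.141, 0.0, 1.566]
contact_force: [0.2, -0.8, -0.7]
grip_width: 91.6
```

```bash
cat > snap.py <<'E'
from h import *; from plant import bot
import pickle,sys
o=bot.get_obs(); print(o["time"],o["tool_pos"],o["tcp_rot"],o["joint_positions"],o["grip_width"])
n=sys.argv[1]; c=bot.capture("wrist"); pickle.dump((o,c),open(n+".pkl","wb"))
cv2.imwrite(f"pics/{n}.png",c["color"][:,:,::-1])
E
python3 snap.py w2
```

```text
3.1333 [ 572.64275452 -132.39930736  238.42683418] [-3.14116863e+00  1.92470073e-04  1.56595566e+00] [-3.57405025e-01  4.65598033e-01  1.36008622e+00 -3.37938276e-04
  1.31623990e+00 -3.52479163e-01] 91.63876409471048
```

View pics/w2.png

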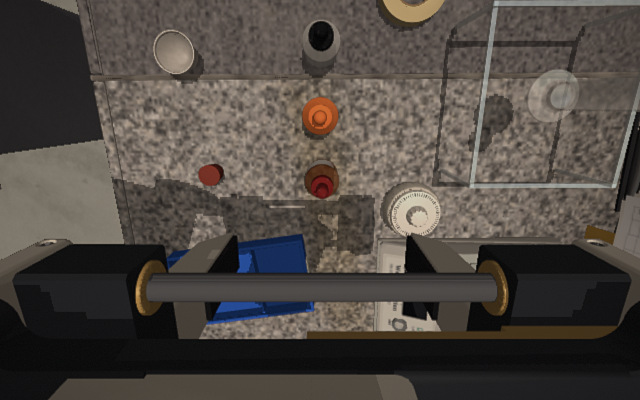

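```bash
python3 - <<'E'
from h import *; import pickle
np.set_printoptions(suppress=True,precision=1)
o,c=pickle.load(open("w2.pkl","rb")); cm=cam(c,o)
a=c["color"][:,:,::-1].copy()
cv2.imwrite("pics/w2z.png",cv2.resize(a[10:240,280:450],None,fx=2.6,fy=2.6,interpolation=cv2.INTER_CUBIC))
P=lambda n,u,v,z:print(n,ray(cm,(u,v),z))
P("redtip",322,188,92);P("sh",321.5,180.5,57)
P("cleartip",321,35,92);P("clear body",321,48,40)
P("jar left edge",388,213,25);P("jar left",388,213,0);P("jar c",413,210,30)
P("rack corner",471,187,100);P("rack corner0",471,187,0)
P("tape",410,5,10)
E
```

```text
redtip [ 574.3 -128.7   92. ]
sh [ 573.8 -129.6   57. ]
cleartip [574.   -0.7  92. ]
clear body [573.9  -1.7  40. ]
jar left edge [ 651.5 -176.4   25. ]
jar left [ 657.  -184.9    0. ]
jar c [ 679.  -171.1   30. ]
rack corner [ 708.1 -126.4  100. ]
rack corner0 [ 756.9 -151.7    0. ]
tape [665.1  42.9  10. ]
```

View pics/w2z.png

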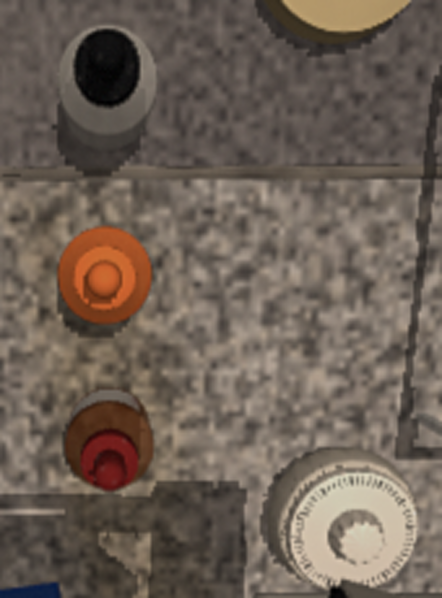

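play_rows --moves '[0,1,0.5,15,0,0,2,1,45,0,0,2.7,1.4,80,0,0,2.7,1.4,115,0,0,2.7,1.4,145,0,0,2.7,1.4,167,0,0,2.7,1.4,180,0,0,2.7,1.4,183,0]'

```text
time: 3.85
tool_pos: [572.7, -128.1, 52.8]
tcp_rot: [-3.137, -0.002, 1.568]
contact_force: [-0.0, -1.4, 0.7]
grip_width: 91.8
```

play_rows --moves '[60,0,0,0,0,120,0,0,0,0,160,0,0,0,0,200,0,0,0,0,255,0,0,0,0,255,0,0,0,0,255,0,0,0,0,255,0,0,0,0]'

```text
time: 4.52
tool_pos: [574.4, -128.1, 55.9]
tcp_rot: [3.141, 0.0, 1.571]
contact_force: [-0.0, -0.0, 0.7]
grip_width: 42.8
```

```bash
python3 - <<'E'
from plant import bot
o=bot.get_obs(); print(o)
E
python3 snap.py w3
```

```text
{'time': 4.5167, 'joint_positions': array([-3.49488657e-01,  6.64253648e-01,  1.56653704e+00, -1.16852810e-04,
        9.10425438e-01, -3.49910228e-01]), 'dq': array([-0.00047781,  0.00249118,  0.00143961, -0.00081215, -0.00163407,
       -0.00150777]), 'tau': array([-4.38994583e-03, -5.33561432e+01, -1.89870787e+01,  5.00336406e-02,
        6.09254418e-02,  1.38675456e-03]), 'tool_pos': array([ 574.41707336, -128.0591798 ,   55.9170485 ]), 'tcp_rot': array([3.14127059e+00, 2.15796121e-04, 1.57128952e+00]), 'contact_force': array([-0.01022442, -0.01222774,  0.6874035 ]), 'moment': array([-0.04045772, -0.11790913, -0.03940017]), 'grip_width': 42.83712814056277}
4.5167 [ 574.41707336 -128.0591798    55.9170485 ] [3.14127059e+00 2.15796121e-04 1.57128952e+00] [-3.49488657e-01  6.64253648e-01  1.56653704e+00 -1.16852810e-04
  9.10425438e-01 -3.49910228e-01] 42.83712814056277
```

View pics/w3.png

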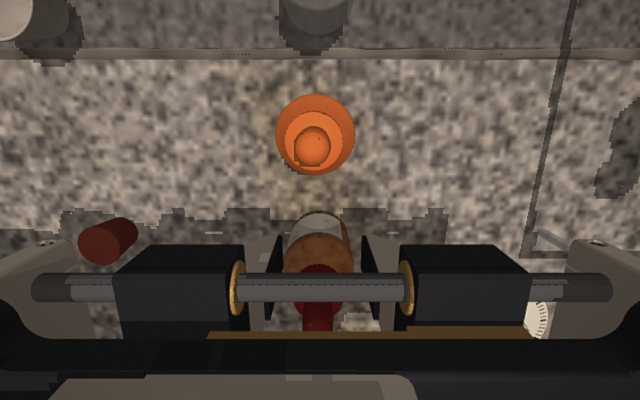

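Still closing; the bottle is well between the pads. I'll wait for contact.

play_rows --moves '[255,0,0,0,0,255,0,0,0,0,255,0,0,0,0,255,0,0,0,0,255,0,0,0,0]'

```text
time: 4.98
tool_pos: [574.4, -128.0, 55.8]
tcp_rot: [3.142, 0.0, 1.571]
contact_force: [-0.1, 0.6, 1.3]
grip_width: 35.8
```

play_rows --moves '[255,0,0,-4,0,255,0,0,-14,0,255,0,0,-32,0,255,0,0,-55,0,255,0,0,-80,0,255,0,0,-102,0,255,0,0,-116,0,255,0,0,-120,0]'

```text
time: 5.65
tool_pos: [575.6, -128.5, 179.5]
tcp_rot: [3.136, 0.002, 1.571]
contact_force: [0.5, -0.3, 0.4]
grip_width: 35.2
```

```bash
python3 snap.py w4
```

```text
5.65 [ 575.59945027 -128.46352088  179.47847232] [3.13610709e+00 2.07282002e-03 1.57130711e+00] [-3.49459108e-01  5.16092760e-01  1.44556543e+00 -7.19037311e-05
  1.17407072e+00 -3.49947988e-01] 35.20359295270152
```

View pics/w4.png

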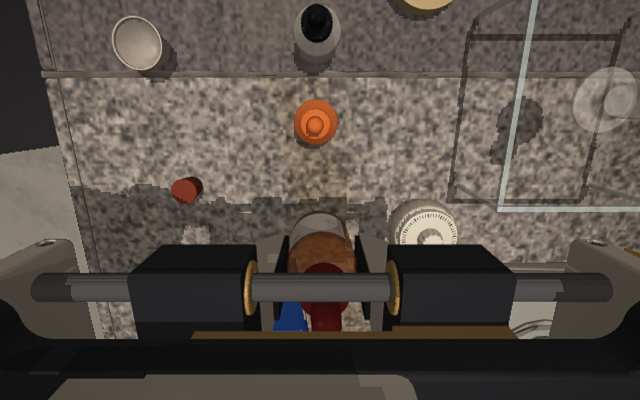

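play_rows --moves '[255,-10,-11,-3,7,255,-28,-30,-8,14,255,-50,-53,-12,21,255,-72,-76,-16,28,255,-95,-100,-20,35,255,-116,-122,-23,42,255,-131,-138,-25,49,255,-137,-144,-25,56]'

```text
time: 6.37
tool_pos: [428.0, -266.7, 200.3]
tcp_rot: [-3.141, 0.001, 0.585]
contact_force: [0.4, -0.4, 0.2]
grip_width: 35.7
```

play_rows --moves '[255,0,0,0,7,255,0,0,0,14,255,0,0,0,20,255,0,0,0,25.8,255,0,0,0,25.8,255,0,0,0,25.8,255,0,0,0,25.8]'

```text
time: 6.95
tool_pos: [430.2, -264.9, 200.2]
tcp_rot: [-3.141, 0.001, 0.147]
contact_force: [-0.7, 0.7, -1.0]
grip_width: 35.9
```

```bash
python3 snap.py w5
```

```text
6.95 [ 430.17402681 -264.89975308  200.22478724] [-3.14086852e+00  7.37711288e-04  1.46584975e-01] [-7.03719711e-01  3.52477677e-01  1.65189151e+00 -8.43996291e-05
  1.13825434e+00  7.20527325e-01] 35.88893731265937
```

View pics/w5.png

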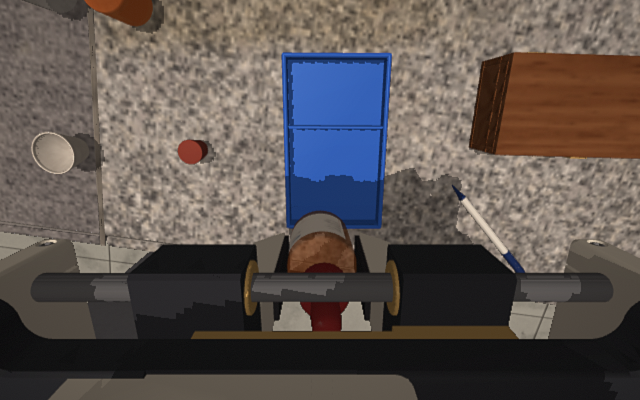

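```bash
python3 meas.py w5.pkl; python3 - <<'E'
from h import *; import pickle
np.set_printoptions(suppress=True,precision=1)
o,c=pickle.load(open("w5.pkl","rb")); cm=cam(c,o)
P=lambda n,u,v,z:print(n,ray(cm,(u,v),z))
P("div",289,127,23);P("div",384,127,23); P("inner floor far L",292,62,4)
P("brickbase",470,150,0);P("bricktop",498,153,60);P("brickbase",481,60,0);P("bricktop",513,53,60)
P("stopper",190,151,24);P("cruc rim",53,152,32)
P("tl",282,53,24);P("tr",391.5,54,24);P("br",384,227.5,24);P("bl",287,227,24)
E
```

```text
blue ((471.0619201660156, -272.67535400390625), (171.16119384765625, 100.52762603759766), 8.141419410705566)
[[282, 53], [287, 226], [293, 227], [305, 213], [326, 210], [347, 228], [379, 228], [391, 54]]
    [ 547.9 -211.7] [ 551.1 -208.5]
    [ 381.3 -235.7] [ 371.7 -234.2]
    [ 381.1 -242.1] [ 371.5 -241.2]
    [ 398.5 -252.7] [ 390.2 -252.5]
    [ 405.  -273.9] [ 397.2 -275.4]
    [ 388.4 -299. ] [ 379.3 -302.5]
    [ 393.4 -332.7] [ 384.7 -338.7]
    [ 561.6 -310.1] [ 565.8 -314.4]
div [ 483.5 -225.7   23. ]
div [ 496.9 -317.    23. ]
inner floor far L [ 544.  -219.6    4. ]
brickbase [ 486.1 -417.     0. ]
bricktop [ 490.8 -413.    60. ]
brickbase [ 573.4 -403.2    0. ]
bricktop [ 570.3 -400.6   60. ]
stopper [ 446.2 -131.5   24. ]
cruc rim [427.4  -3.7  32. ]
tl [ 547.9 -211.7   24. ]
tr [ 561.7 -310.5   24. ]
br [ 394.7 -337.8   24. ]
bl [ 380.2 -235.8   24. ]Traceback (most recent call last):
  File "meas.py", line 5, in <module>
    m,k=biggest(im,n)
        ~~~~~~~^^^^^^
  File "h.py", line 23, in biggest
    m,l,s=mask(bgr,name); i=1+np.argmax(s[1:,4]); m=(l==i).astype(np.uint8)*255
                              ~~~~~~~~~^^^^^^^^^
    return _wrapfunc(a, 'argmax', axis=axis, out=out, **kwds)
    return bound(*args, **kwds)
ValueError: attempt to get argmax of an empty sequence
```

play_rows --moves '[255,12,2,0,-0.2,255,40,6,0,-0.2,255,70,10.5,0,-0.2,255,88,13.2,5,-0.2,255,92.2,13.9,20,-0.2,255,92.2,13.9,45,-0.2,255,92.2,13.9,70,-0.2,255,92.2,13.9,90,-0.2]'

```text
time: 7.67
tool_pos: [523.3, -265.1, 108.7]
tcp_rot: [-3.141, 0.001, 0.149]
contact_force: [0.1, 0.4, -0.5]
grip_width: 35.8
```

play_rows --moves '[255,0,0,14,0,255,0,0,27,0,255,0,0,37,0,255,0,0,44,0,255,0,0,48,0,255,0,0,49.5,0,255,0,0,49.5,0,255,0,0,49.5,0]'

```text
time: 8.33
tool_pos: [524.0, -265.9, 61.9]
tcp_rot: [3.141, -0.001, 0.147]
contact_force: [-0.7, -0.5, -0.9]
grip_width: 35.8
```

```bash
python3 snap.py w6
```

```text
8.3333 [ 523.9950903  -265.92787063   61.87111955] [ 3.14070130e+00 -8.92977269e-04  1.47230996e-01] [-5.99993034e-01  6.54282264e-01  1.56601623e+00 -5.90797276e-05
  9.20033320e-01  8.23608455e-01] 35.76083223310694
```

View pics/w6.png

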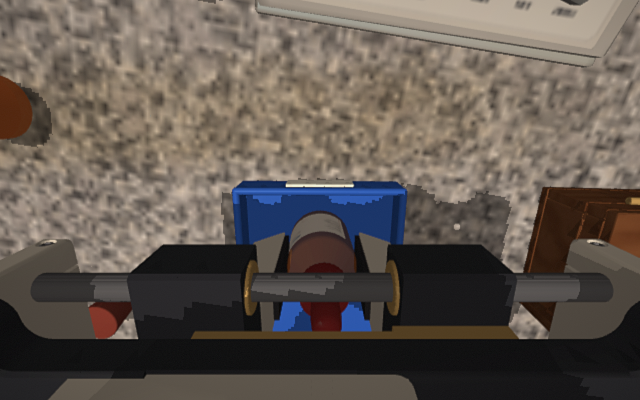

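play_rows --moves '[255,-0.5,0,0.7,0,255,-0.5,0,1.4,0,255,-0.5,0,1.4,0,255,-0.5,0,1.4,0]'

```text
time: 8.72
tool_pos: [523.3, -265.9, 60.1]
tcp_rot: [3.141, -0.0, 0.147]
contact_force: [-0.3, 0.0, 0.4]
grip_width: 35.3
```

play_rows --moves '[150,0,0,0.3,0,140,0,0,0.3,0,120,0,0,0.3,0,90,0,0,0.3,0,60,0,0,0.3,0,60,0,0,0.3,0,60,0,0,0.3,0,60,0,0,0.3,0]'

```text
time: 9.38
tool_pos: [523.1, -265.8, 59.5]
tcp_rot: [3.142, 0.0, 0.147]
contact_force: [-0.7, -0.8, 0.1]
grip_width: 69.7
```

Rise straight up, then back off towards the robot to view the tray.

play_rows --moves '[60,0,0,-8,0,60,0,0,-28,0,60,0,0,-55,0,60,0,0,-85,0,60,0,0,-115,0,60,-15,0,-135,0,60,-45,0,-150,0,60,-80,0,-150,0]'

```text
time: 10.05
tool_pos: [445.3, -278.3, 213.4]
tcp_rot: [3.136, -0.005, 0.149]
contact_force: [-0.3, -0.5, 0.2]
grip_width: 70.4
```

play_rows --moves '[60,-10,0,-5,0,60,-10,0,-5,0,60,-10,0,-5,0]'

```text
time: 10.3
tool_pos: [434.5, -279.3, 215.4]
tcp_rot: [3.14, -0.002, 0.146]
contact_force: [-0.0, -0.4, 0.5]
grip_width: 70.0
```

```bash
python3 snap.py w7; python3 - <<'E'
import cv2
a=cv2.imread("pics/w7.png"); cv2.imwrite("pics/w7z.png",cv2.resize(a[20:245,230:430],None,fx=2.6,fy=2.6,interpolation=cv2.INTER_CUBIC))
E
```

```text
10.3 [ 434.46251951 -279.30408543  215.39596355] [ 3.14032190e+00 -1.52211798e-03  1.45886541e-01] [-7.20007749e-01  3.55253424e-01  1.60161183e+00  3.62946479e-04
  1.18277325e+00  7.04766007e-01] 69.95792960532177
```

View pics/w7z.png

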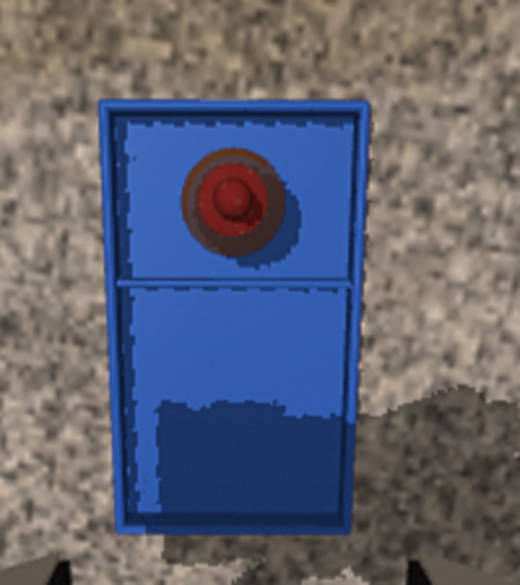

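```bash
python3 - <<'E'
from h import *; import pickle
np.set_printoptions(suppress=True,precision=1)
o,c=pickle.load(open("w7.pkl","rb")); cm=cam(c,o)
f=lambda u,v:(230+u/2.6-.3,20+v/2.6-.3)
print(ray(cm,f(232,198),97),ray(cm,f(233.5,203),62))
im=c["color"][:,:,::-1].copy(); m,k=biggest(im,"blue")
print(cv2.minAreaRect(np.array([ray(cm,q,24)[:2] for q in k[:,0].astype(float)],np.float32)))
E
```

```text
[ 519.  -265.7   97. ] [ 518.6 -266.1   62. ]
((471.0641174316406, -272.76971435546875), (171.16831970214844, 100.52509307861328), 8.128647804260254)
```

play_rows --moves '[60,1,-15,-3,2,80,3,-45,-8,5,100,5,-80,-15,9,120,8,-120,-15,13,120,10,-160,-15,17,120,13,-200,-15,21,120,15,-240,-15,25,120,18,-280,-15,29]'

```text
time: 11.02
tool_pos: [411.2, 3.1, 229.3]
tcp_rot: [-3.141, 0.0, -0.362]
contact_force: [1.5, -0.1, 0.6]
grip_width: 48.7
```

```bash
python3 - <<'E'
from plant import bot
import numpy as np
o=bot.get_obs(); y=o["tcp_rot"][2]; p=o["tool_pos"]; print(p,y)
d=np.array([400,125])-p[:2]; print(d@[np.cos(y),np.sin(y)],d@[np.sin(y),-np.cos(y)])
E
```

```text
[411.17899853   3.08607488 229.33866259] -0.3619125215662473
-53.620110778146646 -110.05843387472126
```

play_rows --moves '[120,-14,-28,0,0,120,-30,-60,0,0,120,-44,-90,0,0,120,-52,-106,0,0,120,-54,-110,0,0,120,-54,-110,0,0,120,-54,-110,0,0]'

```text
time: 11.6
tool_pos: [399.4, 122.7, 229.2]
tcp_rot: [3.141, 0.0, -0.358]
contact_force: [-0.5, 0.1, -0.7]
grip_width: 48.7
```

```bash
python3 snap.py w8; cat >meas2.py <<'E'
from h import *; import pickle,sys
np.set_printoptions(suppress=True,precision=1)
o,c=pickle.load(open(sys.argv[1],"rb")); cm=cam(c,o); im=c["color"][:,:,::-1].copy()
for n,z in [x.split(":") for x in sys.argv[2:]]:
    m,k=biggest(im,n); print(n,cv2.minAreaRect(np.array([ray(cm,q,float(z))[:2] for q in k[:,0].astype(float)],np.float32)),k[:,0].min(0),k[:,0].max(0))
E
python3 meas2.py w8.pkl yellow:9 green:24
```

```text
11.6 [399.36835449 122.69833416 229.21081252] [ 3.14098908e+00  2.58895692e-04 -3.57802238e-01] [ 1.14478962e-01  1.64890982e-01  1.82498321e+00 -4.59388347e-04
  1.15222364e+00  2.04326428e+00] 48.74992883770706
yellow ((442.81048583984375, 121.87815856933594), (17.09457778930664, 70.82260131835938), 69.21116638183594) [301 108] [316 172]
green ((489.5097351074219, 274.42718505859375), (171.3085174560547, 107.2476577758789), 7.624477863311768) [71 55] [242 236]
```

View pics/w8.png

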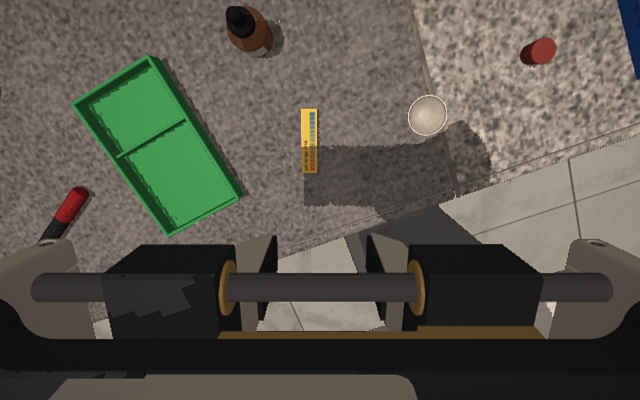

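play_rows --moves '[120,10,-4,5,0.3,120,25,-9,20,0.3,120,37,-13,50,0.3,120,40.9,-14.2,85,0.3,120,40.9,-14.2,120,0.3,120,40.9,-14.2,148,0.3,120,40.9,-14.2,168,0.3,120,40.9,-14.2,180,0.3]'

```text
time: 12.32
tool_pos: [441.9, 120.2, 46.5]
tcp_rot: [3.14, 0.003, -0.367]
contact_force: [-1.0, 0.4, 0.4]
grip_width: 48.5
```

play_rows --moves '[120,0,0,6,0,120,0,0,12,0,120,0,0,17,0,120,0,0,21,0,120,0,0,23.5,0,120,0,0,24.5,0,120,0,0,24.5,0,120,0,0,24.5,0]'

```text
time: 12.98
tool_pos: [442.5, 121.6, 25.4]
tcp_rot: [-3.141, -0.001, -0.364]
contact_force: [0.1, -0.1, -0.3]
grip_width: 49.2
```

```bash
python3 snap.py w9
```

```text
12.9833 [442.51948771 121.61489098  25.35776899] [-3.14131595e+00 -7.73747551e-04 -3.64176009e-01] [ 1.01013589e-01  5.49611935e-01  1.95657559e+00 -1.68330245e-04
  6.34589476e-01  2.03612134e+00] 49.184131887822936
```

View pics/w9.png

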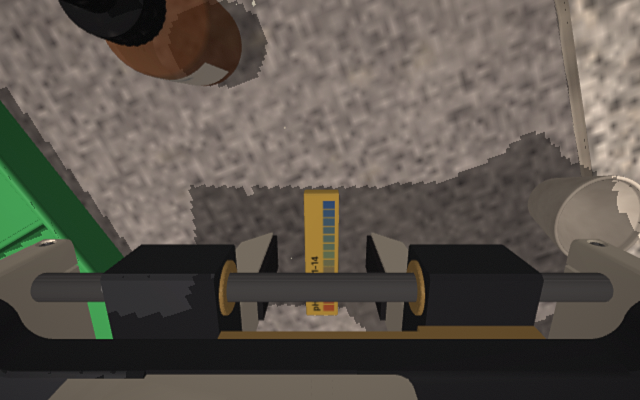

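play_rows --moves '[140,0,0,0.7,0,170,0,0,1.4,0,255,0,0,1.4,0,255,0,0,1.4,0,255,0,0,1.4,0,255,0,0,1.4,0,255,0,0,1.4,0,255,0,0,1.4,0]'

```text
time: 13.7
tool_pos: [442.3, 121.6, 23.6]
tcp_rot: [3.141, -0.0, -0.364]
contact_force: [0.8, -0.1, 0.7]
grip_width: 17.6
```

play_rows --moves '[255,0,0,0,0,255,0,0,0,0,255,0,0,0,0,255,0,0,0,0]'

```text
time: 14.03
tool_pos: [442.3, 121.5, 23.6]
tcp_rot: [3.142, -0.0, -0.364]
contact_force: [-0.1, 0.6, 0.1]
grip_width: 16.9
```

play_rows --moves '[255,0,0,-4,0,255,0,0,-15,0,255,0,0,-38,0,255,0,0,-70,0,255,0,0,-105,0,255,0,0,-135,0,255,0,0,-155,0,255,0,0,-160,0]'

```text
time: 14.7
tool_pos: [443.8, 121.8, 187.3]
tcp_rot: [-3.139, -0.006, -0.364]
contact_force: [1.2, 0.6, -0.6]
grip_width: 17.3
```

```bash
python3 snap.py w10; cat > to.py <<'E'
import sys,numpy as np
from plant import bot
o=bot.get_obs(); y=o["tcp_rot"][2]; p=o["tool_pos"]; t=list(map(float,sys.argv[1:5]))
d=np.array(t[:2])-p[:2]; print(p.round(1),"yaw",round(np.degrees(y),2)); print("tx %.1f ty %.1f tz %.1f turn %.2f"%(d@[np.cos(y),np.sin(y)],d@[np.sin(y),-np.cos(y)],p[2]-t[2],np.degrees(y)-t[3]))
E
python3 to.py 432 -276.3 200 8.13
```

```text
14.7 [443.84792659 121.78011651 187.34850341] [-3.13860785 -0.00614339 -0.36418841] [ 1.01073390e-01  2.85793783e-01  1.79257530e+00 -1.01906658e-04
  1.05639406e+00  2.03609879e+00] 17.34135240085671
[443.5 121.7 186.3] yaw -20.87
tx 131.1 ty 376.0 tz -13.7 turn -29.00
```

View pics/w10.png

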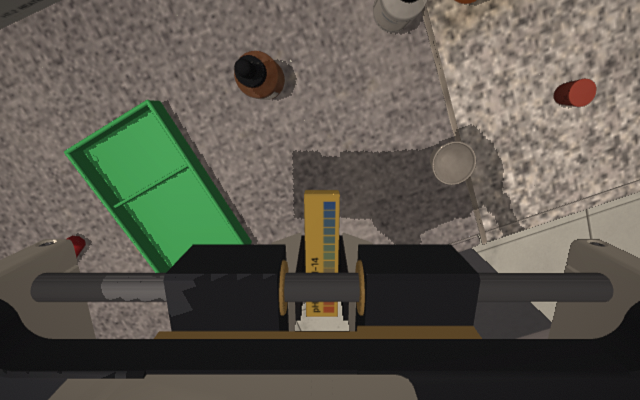

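play_rows --moves '[255,5,12,-3,-2,255,14,38,-7,-6,255,25,72,-10,-10,255,37,107,-13,-14,255,49,142,-13,-18,255,61,177,-13,-22,255,73,212,-13,-26,255,85,245,-13,-29]'

```text
time: 15.42
tool_pos: [433.2, -139.2, 195.2]
tcp_rot: [-3.14, 0.002, 0.145]
contact_force: [0.3, -0.3, -0.2]
grip_width: 17.4
```

```bash
python3 to.py 438.7 -277.3 200 8.13
```

```text
[ 433.2 -139.2  195.2] yaw 8.31
tx -14.5 ty 137.4 tz -4.8 turn 0.18
```

play_rows --moves '[255,-2,14,0,0.2,255,-6,45,0,0.2,255,-10,80,0,0.2,255,-13,112,0,0.2,255,-14.5,131,0,0.2,255,-14.5,137.4,15,0.2,255,-14.5,137.4,40,0.2,255,-14.5,137.4,70,0.2]'

```text
time: 16.08
tool_pos: [439.4, -276.6, 125.3]
tcp_rot: [3.141, -0.001, 0.137]
contact_force: [0.7, -0.1, -0.1]
grip_width: 17.3
```

play_rows --moves '[255,0,0,20,0,255,0,0,38,0,255,0,0,54,0,255,0,0,66,0,255,0,0,75,0,255,0,0,80,0,255,0,0,80,0,255,0,0,80,0]'

```text
time: 16.75
tool_pos: [439.4, -275.7, 46.5]
tcp_rot: [-3.141, 0.0, 0.138]
contact_force: [-0.1, 0.1, -0.1]
grip_width: 17.6
```

```bash
python3 snap.py w11;  python3 to.py 438.7 -277.3 28.4 8.13
```

```text
16.75 [ 439.4342322  -275.67940975   46.48584181] [-3.14138977e+00  2.59241276e-04  1.38368892e-01] [-7.08068314e-01  5.84353104e-01  1.77712710e+00 -8.48622231e-05
  7.80436190e-01  7.24419460e-01] 17.585234864483052
[ 439.7 -275.9   46.9] yaw 7.93
tx -1.2 ty 1.3 tz 18.5 turn -0.20
```

View pics/w11.png

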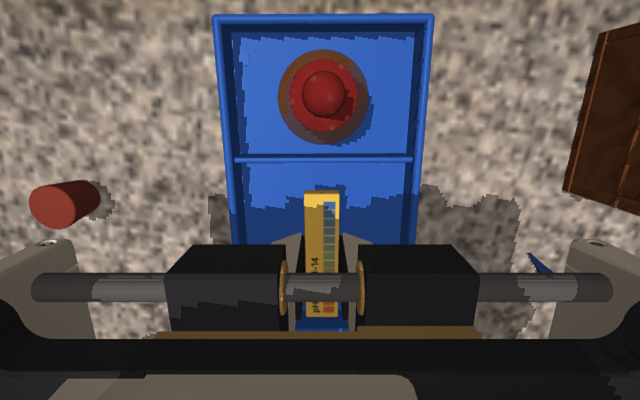

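play_rows --moves '[255,-0.6,0.7,4,-0.2,255,-1,1.3,9,-0.2,255,-1,1.3,13,-0.2,255,-1,1.3,16,-0.2,255,-1,1.3,18,-0.2,255,-1,1.3,18,-0.2,255,-1,1.3,18,-0.2]'

```text
time: 17.38
tool_pos: [438.6, -277.1, 28.5]
tcp_rot: [-3.141, 0.0, 0.142]
contact_force: [0.7, 0.2, -0.2]
grip_width: 17.6
```

```bash
python3 to.py 438.7 -277.3 28.4 8.13
```

```text
[ 438.6 -277.1   28.5] yaw 8.13
tx 0.0 ty 0.2 tz 0.1 turn 0.00
```

play_rows --moves '[255,0,0,0.4,0,255,0,0,0.7,0,200,0,0,0.7,0,170,0,0,0.7,0,145,0,0,0.7,0,145,0,0,0.7,0,145,0,0,0.7,0,145,0,0,0.7,0]'

```text
time: 18.05
tool_pos: [438.7, -277.2, 28.0]
tcp_rot: [3.141, -0.0, 0.142]
contact_force: [-0.3, -0.2, -0.6]
grip_width: 39.3
```

play_rows --moves '[145,0,0,-8,0,145,0,0,-25,0,145,0,0,-50,0,145,0,0,-80,0,145,0,0,-115,0,145,0,0,-150,0,145,-5,0,-178,0,145,-10,0,-190,0]'

```text
time: 18.72
tool_pos: [429.8, -279.4, 222.9]
tcp_rot: [3.136, -0.005, 0.142]
contact_force: [0.4, -0.6, -1.3]
grip_width: 40.1
```

play_rows --moves '[145,-8,0,0,0,145,-8,0,0,0,145,-8,0,0,0]'

```text
time: 18.97
tool_pos: [420.0, -279.3, 217.0]
tcp_rot: [-3.14, 0.001, 0.141]
contact_force: [-0.3, -0.2, 0.5]
grip_width: 39.6
```

```bash
python3 snap.py w12; python3 meas2.py w12.pkl yellow:13 blue:24; python3 - <<'E'
import cv2
a=cv2.imread("pics/w12.png"); cv2.imwrite("pics/w12z.png",cv2.resize(a[20:245,230:430],None,fx=2.6,fy=2.6,interpolation=cv2.INTER_CUBIC))
E
```

```text
18.9667 [ 419.98467842 -279.25792947  216.98244874] [-3.14010682e+00  1.20681146e-03  1.41173733e-01] [-7.38871565e-01  3.34265833e-01  1.62860674e+00  1.78156879e-05
  1.18063419e+00  6.90745133e-01] 39.64803588664819
yellow ((438.9713134765625, -277.7412109375), (71.29546356201172, 16.959287643432617), 8.519079208374023) [314 129] [330 194]
blue ((470.6690368652344, -272.82135009765625), (170.46749877929688, 100.59965515136719), 8.108489990234375) [269  42] [374 212]
```

View pics/w12z.png

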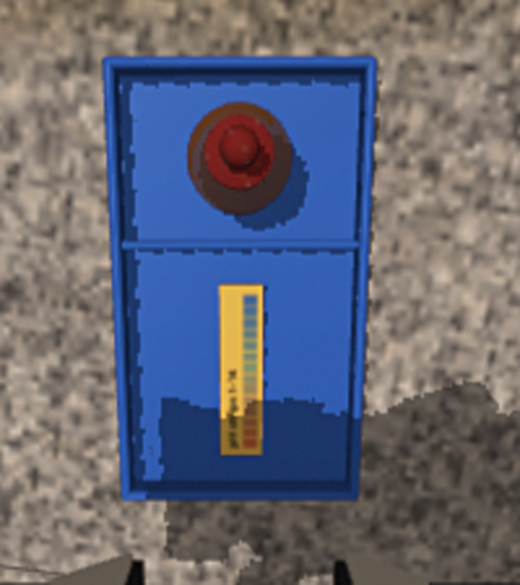

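```bash
python3 - <<'E'
from h import *; import pickle
np.set_printoptions(suppress=True,precision=1)
f=lambda u,v:(230+u/2.6-.3,20+v/2.6-.3)
o,c=pickle.load(open("w12.pkl","rb")); cm=cam(c,o)
print(ray(cm,f(239,147),97),ray(cm,f(240.5,157.5),60))
o,c=pickle.load(open("w11.pkl","rb")); cm=cam(c,o)
print(ray(cm,(323,93),99),ray(cm,(323.5,97),62), cm[1][:3,3])
E
python3 to.py 520 10 217 90
```

```text
[ 518.6 -265.9   97. ] [ 518.6 -266.3   60. ]
[ 519.2 -265.6   99. ] [ 519.4 -265.9   62. ] [ 515.8 -265.7  182.3]
[ 420.2 -279.2  216.7] yaw 8.1
tx 139.6 ty -272.3 tz -0.3 turn -81.90
```

play_rows --moves '[100,10,-10,0,-7,60,32,-32,0,-14,30,58,-58,0,-21,0,85,-85,0,-28,0,112,-112,0,-35,0,140,-140,0,-42,0,165,-166,0,-49,0,181,-183,0,-56]'

```text
time: 19.68
tool_pos: [575.3, -69.6, 216.0]
tcp_rot: [-3.139, -0.0, 1.127]
contact_force: [-0.1, 0.1, 0.4]
grip_width: 88.4
```

play_rows --moves '[0,0,0,0,-7,0,0,0,0,-14,0,0,0,0,-20,0,0,0,0,-25.9,0,0,0,0,-25.9,0,0,0,0,-25.9,0,0,0,0,-25.9]'

```text
time: 20.27
tool_pos: [574.0, -72.8, 217.0]
tcp_rot: [-3.14, -0.0, 1.568]
contact_force: [0.3, -0.4, 0.0]
grip_width: 91.7
```

```bash
python3 snap.py w13; python3 - <<'E'
import cv2
a=cv2.imread("pics/w13.png"); cv2.imwrite("pics/w13z.png",cv2.resize(a[20:245,220:430],None,fx=2.6,fy=2.6,interpolation=cv2.INTER_CUBIC))
E
```

```text
20.2667 [573.9740394  -72.8461893  217.02320643] [-3.14014926e+00 -3.42387589e-04  1.56822845e+00] [-2.58657421e-01  4.66156385e-01  1.42012321e+00 -3.61584270e-05
  1.25679611e+00 -2.56078600e-01] 91.67541095555757
```

View pics/w13z.png

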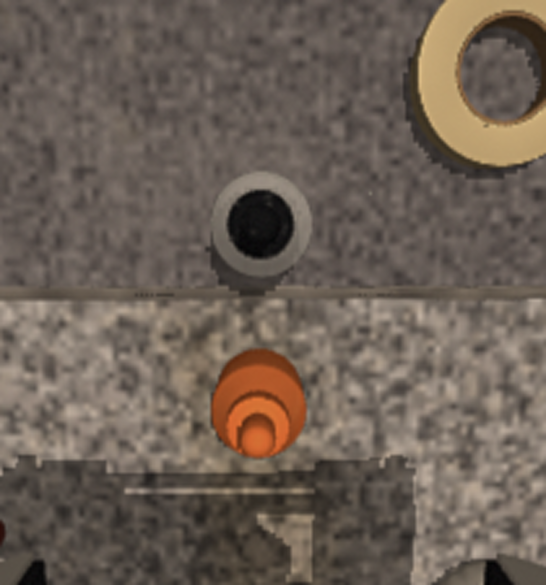

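```bash
python3 - <<'E'
from h import *; import pickle
np.set_printoptions(suppress=True,precision=1)
f=lambda u,v:(220+u/2.6-.3,20+v/2.6-.3)
o,c=pickle.load(open("w13.pkl","rb")); cm=cam(c,o); print(cm[1][:3,3])
print(ray(cm,f(261,224),80),ray(cm,f(261,222),55),ray(cm,f(261,222),0)); print("tape",ray(cm,f(415,75),10),ray(cm,f(470,160),10))
E
python3 to.py 574 2 100 90
```

```text
[575.7   2.4 352.9]
[574.    3.8  80. ] [573.9   4.5  55. ] [573.5   4.9   0. ]
tape [632.8  58.7  10. ] [656.  28.  10.]
[574.  -72.9 217.3] yaw 89.88
tx 74.9 ty -0.2 tz 117.3 turn -0.12
```

play_rows --moves '[0,12,0,0,-0.1,0,38,-0.2,5,-0.1,0,62,-0.2,20,-0.1,0,75,-0.2,45,-0.1,0,77.1,-0.2,80,-0.1,0,77.1,-0.2,112,-0.1,0,77.1,-0.2,136,-0.1,0,77.1,-0.2,150,-0.1]'

```text
time: 20.98
tool_pos: [572.1, 5.4, 64.9]
tcp_rot: [-3.137, -0.001, 1.572]
contact_force: [-0.7, 0.5, -0.3]
grip_width: 92.1
```

play_rows --moves '[30,0,0,6,0,60,0,0,10,0,100,0,0,11.5,0,140,0,0,11.5,0,200,0,0,11.5,0,255,0,0,11.5,0,255,0,0,11.5,0,255,0,0,11.5,0]'

```text
time: 21.65
tool_pos: [574.2, 4.1, 57.0]
tcp_rot: [3.141, 0.0, 1.573]
contact_force: [-0.0, 0.1, 0.3]
grip_width: 43.0
```

play_rows --moves '[255,0,0,0,0,255,0,0,0,0,255,0,0,0,0,255,0,0,0,0,255,0,0,0,0,255,0,0,0,0]'

```text
time: 22.15
tool_pos: [574.0, 4.1, 56.6]
tcp_rot: [3.141, 0.0, 1.573]
contact_force: [-1.4, -0.7, 4.8]
grip_width: 35.5
```

play_rows --moves '[255,0,0,0,0,255,0,0,0,0,255,0,0,0,0]'

```text
time: 22.4
tool_pos: [574.0, 4.2, 56.6]
tcp_rot: [3.141, 0.0, 1.573]
contact_force: [-1.9, -0.6, 4.9]
grip_width: 35.6
```

play_rows --moves '[255,0,0,-4,0,255,0,0,-14,0,255,0,0,-35,0,255,0,0,-65,0,255,0,0,-95,0,255,0,0,-122,0,255,0,0,-138,0,255,0,0,-143,0]'

```text
time: 23.07
tool_pos: [575.3, 4.1, 203.3]
tcp_rot: [3.135, 0.001, 1.573]
contact_force: [0.3, 0.5, -0.7]
grip_width: 35.4
```

```bash
python3 snap.py w14;python3 to.py 448 268 200 7.7
```

```text
23.0667 [575.29088968   4.07912326 203.27390561] [3.13539048e+00 7.93040949e-04 1.57307198e+00] [-1.26106007e-01  4.68221665e-01  1.45676209e+00  8.07487371e-06
  1.21035623e+00 -1.28386944e-01] 35.4084888906252
[574.9   4.1 202.3] yaw 90.13
tx 264.2 ty -126.3 tz 2.3 turn 82.43
```

View pics/w14.png

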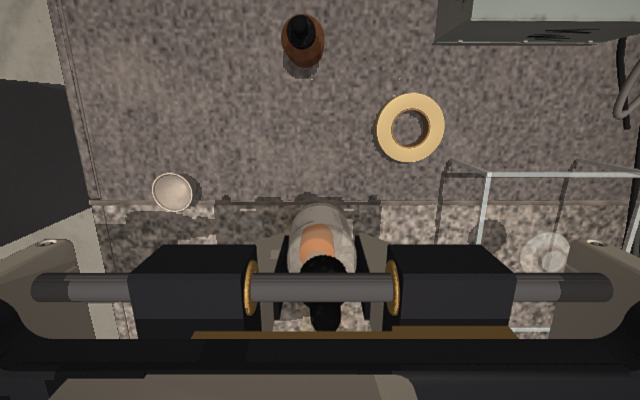

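play_rows --moves '[255,12,-6,0,7,255,38,-18,0,14,255,72,-34,2,21,255,108,-52,2,28,255,144,-69,2,35,255,180,-86,2,42,255,216,-103,2,49,255,240,-115,2,56]'

```text
time: 23.78
tool_pos: [457.1, 244.2, 196.0]
tcp_rot: [-3.141, 0.003, 0.624]
contact_force: [0.2, 0.8, -1.7]
grip_width: 35.6
```

```bash
python3 to.py 448 268 200 7.7
```

```text
[457.1 244.2 196. ] yaw 35.76
tx 6.5 ty -24.7 tz -4.0 turn 28.06
```

play_rows --moves '[255,2,-6,0,7,255,4,-15,0,14,255,6,-22,0,20,255,6.5,-25,0,26.4,255,6.5,-25,0,26.4,255,6.5,-25,0,26.4,255,6.5,-25,0,26.4]'

```text
time: 24.37
tool_pos: [449.4, 266.2, 196.6]
tcp_rot: [3.141, 0.001, 0.172]
contact_force: [-0.5, 0.1, -0.6]
grip_width: 35.4
```

```bash
python3 snap.py w15; python3 meas2.py w15.pkl green:24
```

```text
24.3667 [449.41805206 266.22623246 196.60010571] [3.14108966e+00 1.47456775e-03 1.71579583e-01] [ 3.88109905e-01  3.86250642e-01  1.61029963e+00 -1.91419458e-04
  1.14659058e+00  1.78740520e+00] 35.435200977246275
green ((489.2799072265625, 278.52239990234375), (171.0971221923828, 100.54931640625), 7.621930122375488) [263  47] [373 228]
```

View pics/w15.png

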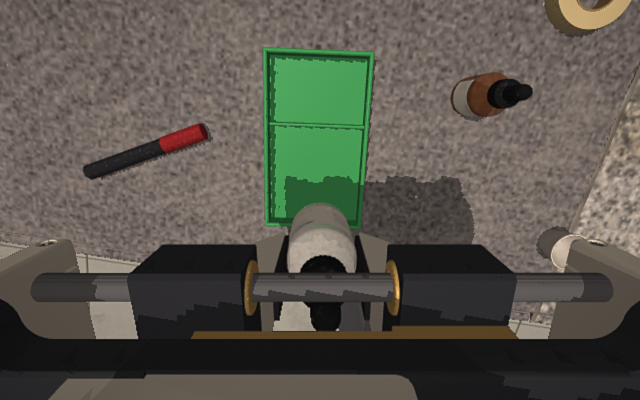

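play_rows --moves '[255,12,-0.5,0,1,255,40,-1.4,0,2.1,255,70,-2.4,0,2.1,255,88,-3.1,5,2.1,255,92.8,-3.3,20,2.1,255,92.8,-3.3,45,2.1,255,92.8,-3.3,70,2.1,255,92.8,-3.3,90,2.1]'

```text
time: 25.08
tool_pos: [540.3, 284.7, 105.2]
tcp_rot: [3.141, 0.002, 0.133]
contact_force: [-1.3, -0.4, -0.6]
grip_width: 35.6
```

play_rows --moves '[255,0,0,14,0,255,0,0,26,0,255,0,0,34,0,255,0,0,40,0,255,0,0,43,0,255,0,0,43,0,255,0,0,43,0,255,0,0,43,0]'

```text
time: 25.75
tool_pos: [541.1, 285.6, 65.3]
tcp_rot: [-3.141, -0.002, 0.132]
contact_force: [-0.3, -0.1, -1.2]
grip_width: 35.3
```

```bash
python3 to.py 540.3 285.3 60.9 7.62; python3 snap.py w16
```

```text
[541.1 285.6  65.3] yaw 7.57
tx -0.8 ty 0.2 tz 4.4 turn -0.05
25.75 [541.07717296 285.61670379  65.25203285] [-3.14134464e+00 -1.59494029e-03  1.32127969e-01] [ 3.60552904e-01  6.85050401e-01  1.48869618e+00 -1.45357579e-04
  9.66236409e-01  1.79930359e+00] 35.28975392049632
```

View pics/w16.png

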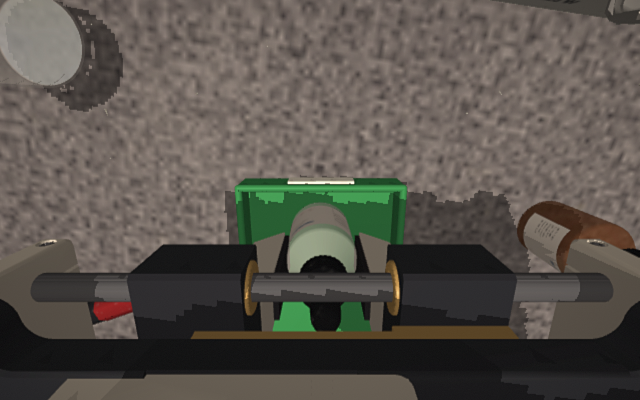

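play_rows --moves '[255,-0.6,0.2,1.5,0,255,-0.6,0.2,3,0,255,-0.6,0.2,4,0,255,-0.6,0.2,4.4,0,255,-0.6,0.2,4.4,0,255,-0.6,0.2,4.4,0]'

```text
time: 26.3
tool_pos: [540.2, 285.3, 60.6]
tcp_rot: [-3.142, -0.001, 0.132]
contact_force: [-1.3, -0.2, 4.7]
grip_width: 35.9
```

Contact with the floor (about 5 N). Release, rise, and back off to look.

play_rows --moves '[150,0,0,0,0,140,0,0,0,0,120,0,0,0,0,90,0,0,0,0,60,0,0,0,0,60,0,0,0,0,60,0,0,0,0,60,0,0,0,0]'

```text
time: 26.97
tool_pos: [540.0, 285.2, 59.9]
tcp_rot: [3.141, 0.0, 0.132]
contact_force: [-0.4, 0.1, -0.6]
grip_width: 69.7
```

play_rows --moves '[60,0,0,-8,0,60,0,0,-28,0,60,0,0,-55,0,60,0,0,-85,0,60,0,0,-115,0,60,-15,0,-135,0,60,-45,0,-150,0,60,-80,0,-150,0]'

```text
time: 27.63
tool_pos: [462.3, 275.1, 213.9]
tcp_rot: [-3.14, -0.008, 0.131]
contact_force: [0.8, 0.8, 0.3]
grip_width: 69.9
```

play_rows --moves '[60,-15,0,0,0,60,-15,0,0,0,60,-15,0,0,0]'

```text
time: 27.88
tool_pos: [445.9, 272.9, 211.1]
tcp_rot: [-3.141, -0.002, 0.133]
contact_force: [0.1, 0.5, -1.0]
grip_width: 70.2
```

```bash
python3 snap.py w17; python3 meas2.py w17.pkl green:24; python3 - <<'E'
import cv2
a=cv2.imread("pics/w17.png"); cv2.imwrite("pics/w17z.png",cv2.resize(a[20:245,220:430],None,fx=2.6,fy=2.6,interpolation=cv2.INTER_CUBIC))
E
```

```text
27.8833 [445.9023535  272.87175846 211.1100974 ] [-3.14122670e+00 -2.00507057e-03  1.32542138e-01] [ 4.02597221e-01  3.70487527e-01  1.59101835e+00 -1.97244655e-04
  1.17805675e+00  1.84092635e+00] 70.17476350380191
green ((489.12994384765625, 278.5516052246094), (170.969482421875, 100.55073547363281), 7.602293014526367) [268  50] [373 221]
```

View pics/w17z.png

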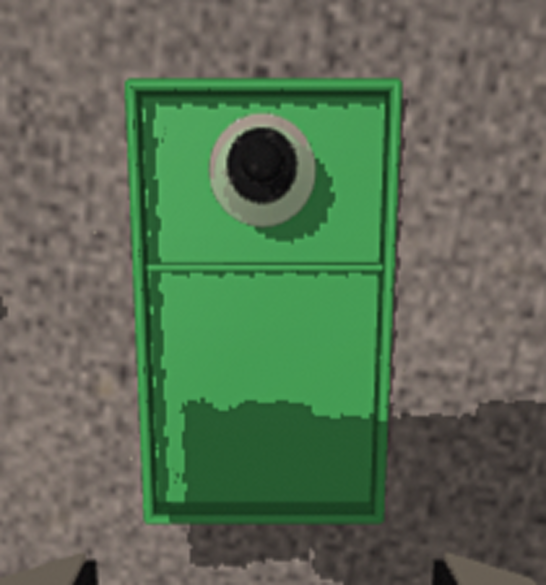

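```bash
python3 - <<'E'
from h import *; import pickle
np.set_printoptions(suppress=True,precision=1)
f=lambda u,v:(220+u/2.6-.3,20+v/2.6-.3)
o,c=pickle.load(open("w17.pkl","rb")); cm=cam(c,o)
print(ray(cm,f(263,163.5),84),ray(cm,f(263,170),58))
E
python3 to.py 400 10 215 0
```

```text
[541.  285.4  84. ] [540.8 285.5  58. ]
[446.7 272.9 210.8] yaw 7.57
tx -80.9 ty 254.5 tz -4.2 turn 7.57
```

play_rows --moves '[60,-4,12,-1,1,60,-12,40,-2,3,60,-24,75,-3,5,60,-36,112,-4,7,60,-48,150,-4,7.6,60,-60,188,-4,7.6,60,-72,226,-4,7.6,60,-85,258,-4,7.6]'

```text
time: 28.6
tool_pos: [395.5, 2.7, 214.0]
tcp_rot: [3.141, -0.0, -0.002]
contact_force: [0.3, -0.9, 0.1]
grip_width: 70.3
```

```bash
python3 to.py 385 -3.5 215 0
```

```text
[395.5   2.7 214. ] yaw -0.14
tx -10.5 ty 6.3 tz -1.0 turn -0.14
```

play_rows --moves '[60,-6,3,0,0,60,-10,5,0,0,60,-10,5,0,0,60,-10,5,0,0]'

```text
time: 28.93
tool_pos: [385.9, 1.2, 214.0]
tcp_rot: [-3.141, -0.0, -0.001]
contact_force: [0.3, 0.6, -0.1]
grip_width: 70.2
```

```bash
python3 snap.py w18; python3 - <<'E'
import cv2
a=cv2.imread("pics/w18.png"); cv2.imwrite("pics/w18z.png",cv2.resize(a[70:230,240:400],None,fx=3.6,fy=3.6,interpolation=cv2.INTER_CUBIC))
E
```

```text
28.9333 [385.85999294   1.16494324 214.04305336] [-3.14139514e+00 -2.91032095e-04 -6.73923353e-04] [-1.96492369e-01  1.22726944e-01  1.92373595e+00  2.81668065e-04
  1.09488274e+00  1.37484884e+00] 70.21342967241443
```

View pics/w18z.png

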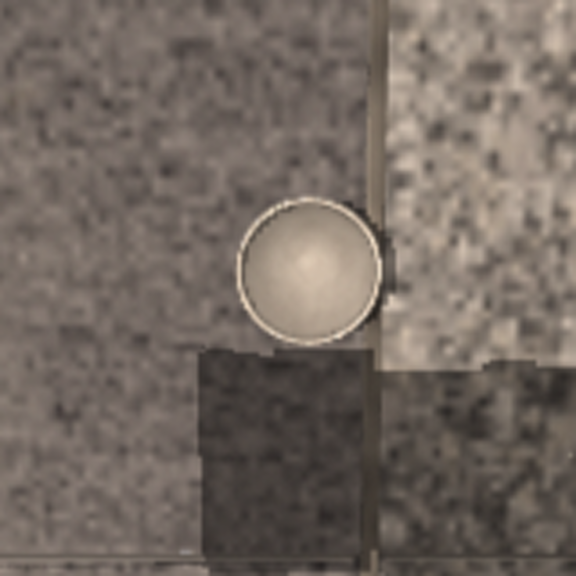

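Crucible rim centre at zoom (309,271); upright.

```bash
python3 - <<'E'
from h import *; import pickle
np.set_printoptions(suppress=True,precision=1)
f=lambda u,v:(240+u/3.6-.35,70+v/3.6-.35)
o,c=pickle.load(open("w18.pkl","rb")); cm=cam(c,o)
p=ray(cm,f(309.5,271.5),32);print(p,ray(cm,f(237,271),32),ray(cm,f(382,271),32), o["tool_pos"]-p)
E
```

```text
[426.6  -3.5  32. ] [426.7  16.7  32. ] [426.7 -23.7  32. ] [-40.7   4.7 182. ]
```

play_rows --moves '[60,10,1,5,0,60,25,3,20,0,60,37,4.4,48,0,60,40.7,4.7,80,0,60,40.7,4.7,112,0,60,40.7,4.7,138,0,60,40.7,4.7,156,0,60,40.7,4.7,166,0]'

```text
time: 29.65
tool_pos: [425.8, -2.9, 45.1]
tcp_rot: [-3.141, 0.004, 0.001]
contact_force: [-0.5, 0.8, -0.3]
grip_width: 70.0
```

play_rows --moves '[60,0,0,6,0,60,0,0,11,0,60,0,0,15,0,60,0,0,17,0,70,0,0,18,0,90,0,0,18,0,110,0,0,18,0,130,0,0,18,0]'

```text
time: 30.32
tool_pos: [426.5, -4.1, 30.4]
tcp_rot: [3.141, -0.001, -0.001]
contact_force: [-0.3, 0.8, -0.6]
grip_width: 51.2
```

```bash
python3 snap.py w19;python3 to.py 426.6 -3.5 30 0
```

```text
30.3167 [426.51997176  -4.09460347  30.41121713] [ 3.14130529e+00 -1.00705299e-03 -7.26236318e-04] [-1.89621685e-01  5.03055925e-01  2.04049121e+00 -1.65701218e-04
  5.97002422e-01  1.38203801e+00] 51.17534115895542
[426.5  -4.1  30.4] yaw -0.05
tx 0.1 ty -0.6 tz 0.4 turn -0.05
```

View pics/w19.png

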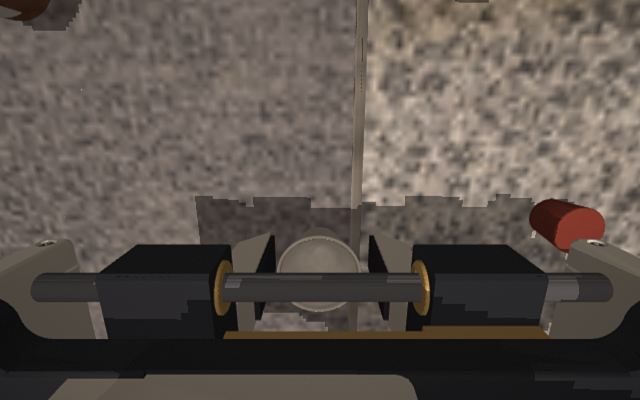

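play_rows --moves '[145,0,0,0,0,170,0,0,0,0,255,0,0,0,0,255,0,0,0,0,255,0,0,0,0,255,0,0,0,0,255,0,0,0,0,255,0,0,0,0]'

```text
time: 31.03
tool_pos: [426.4, -4.0, 30.1]
tcp_rot: [3.141, -0.0, -0.001]
contact_force: [0.2, 0.1, 3.4]
grip_width: 37.8
```

play_rows --moves '[255,0,0,-3,0,255,0,0,-12,0,255,0,0,-32,0,255,0,0,-62,0,255,0,0,-98,0,255,0,0,-132,0,255,0,0,-155,0,255,0,0,-160,0]'

```text
time: 31.7
tool_pos: [427.9, -4.3, 194.4]
tcp_rot: [3.14, -0.008, -0.001]
contact_force: [1.4, 0.1, -1.0]
grip_width: 37.3
```

```bash
python3 snap.py w20;python3 to.py 457.1 274.2 195 7.62
```

```text
31.7 [427.88451404  -4.27299734 194.43708618] [ 3.14003592e+00 -7.58270739e-03 -5.05487973e-04] [-1.89418524e-01  2.20080000e-01  1.86229385e+00 -1.21046939e-04
  1.05147867e+00  1.38194886e+00] 37.30138378229455
[427.5  -4.2 193.2] yaw -0.03
tx 29.5 ty -278.4 tz -1.8 turn -7.65
```

View pics/w20.png

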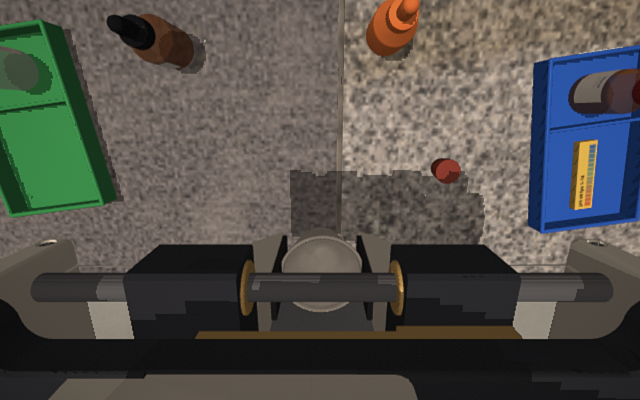

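play_rows --moves '[255,1.5,-13,0,-1,255,4.5,-40,0,-2,255,8.5,-76,0,-4,255,12.5,-115,0,-6,255,17,-154,0,-7.6,255,21,-193,0,-7.6,255,25.5,-232,0,-7.6,255,29,-262,0,-7.6]'

```text
time: 32.42
tool_pos: [454.3, 260.5, 188.3]
tcp_rot: [3.141, 0.003, 0.133]
contact_force: [0.4, 0.4, -0.3]
grip_width: 38.1
```

play_rows --moves '[255,0,-12,0,0,255,0,-16,10,0,255,0,-16,30,0,255,0,-16,55,0,255,0,-16,80,0,255,0,-16,98,0,255,0,-16,108,0,255,0,-16,110,0]'

```text
time: 33.08
tool_pos: [451.6, 272.0, 77.3]
tcp_rot: [3.14, 0.005, 0.131]
contact_force: [-0.4, -0.0, -0.6]
grip_width: 37.5
```

play_rows --moves '[255,0,0,0,0,255,0,0,0,0]'

```text
time: 33.25
tool_pos: [453.8, 273.5, 80.6]
tcp_rot: [-3.141, -0.001, 0.131]
contact_force: [-0.6, -0.3, -0.9]
grip_width: 37.5
```

```bash
python3 to.py 457.1 274.2 34.5 7.62; python3 snap.py w21
```

```text
[453.8 273.5  80.6] yaw 7.53
tx 3.4 ty -0.2 tz 46.1 turn -0.09
33.25 [453.80511737 273.53407353  80.60449761] [-3.14149101e+00 -1.04036355e-03  1.31453102e-01] [ 3.97852084e-01  5.45180270e-01  1.72148734e+00 -2.29295364e-04
  8.73894633e-01  1.83734234e+00] 37.496498354371596
```

View pics/w21.png

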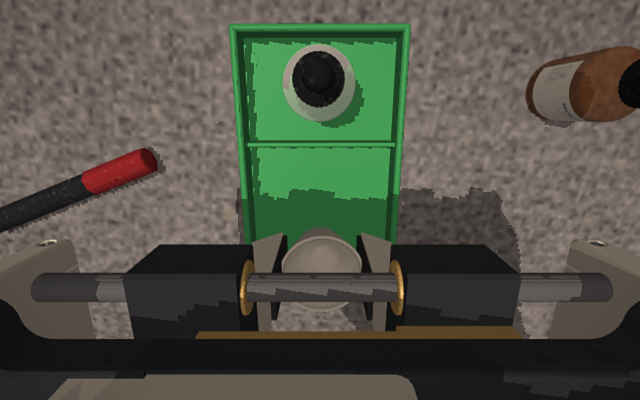

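play_rows --moves '[255,1,0,6,-0.1,255,2.5,0,15,-0.1,255,3.2,-0.2,24,-0.1,255,3.2,-0.2,32,-0.1,255,3.2,-0.2,38,-0.1,255,3.2,-0.2,42,-0.1,255,3.2,-0.2,43.5,-0.1,255,3.2,-0.2,43.5,-0.1]'

```text
time: 33.97
tool_pos: [456.2, 274.4, 35.9]
tcp_rot: [3.141, 0.001, 0.134]
contact_force: [-0.3, 0.1, -0.3]
grip_width: 37.5
```

play_rows --moves '[255,0,0,0.8,0,255,0,0,1.6,0,255,0,0,2.2,0,255,0,0,2.2,0,255,0,0,2.2,0]'

```text
time: 34.38
tool_pos: [456.5, 274.5, 34.4]
tcp_rot: [3.142, -0.0, 0.134]
contact_force: [-0.4, 0.2, -0.9]
grip_width: 37.8
```

```bash
python3 to.py 457.1 274.2 34.1 7.62
```

```text
[456.5 274.5  34.4] yaw 7.66
tx 0.6 ty 0.3 tz 0.3 turn 0.04
```

play_rows --moves '[255,0.4,0,0.3,0,150,0.4,0,0.4,0,140,0.4,0,0.4,0,130,0.4,0,0.4,0,120,0.4,0,0.4,0,118,0.4,0,0.4,0,118,0.4,0,0.4,0,118,0.4,0,0.4,0]'

```text
time: 35.05
tool_pos: [456.8, 274.5, 33.8]
tcp_rot: [3.141, 0.0, 0.134]
contact_force: [0.4, -0.0, -0.2]
grip_width: 49.5
```

play_rows --moves '[118,0,0,-5,0,118,0,0,-15,0,118,0,0,-35,0,118,0,0,-65,0,118,0,0,-100,0,118,-5,0,-135,0,118,-15,0,-165,0,118,-25,0,-180,0]'

```text
time: 35.72
tool_pos: [433.1, 271.7, 218.9]
tcp_rot: [-3.14, -0.007, 0.133]
contact_force: [0.3, 0.1, 0.0]
grip_width: 49.4
```

play_rows --moves '[118,-10,0,0,0,118,-10,0,0,0,118,-10,0,0,0]'

```text
time: 35.97
tool_pos: [421.4, 269.7, 213.5]
tcp_rot: [3.141, 0.001, 0.134]
contact_force: [-0.1, 0.3, -1.3]
grip_width: 49.4
```

```bash
python3 snap.py w22; python3 meas2.py w22.pkl green:24; python3 - <<'E'
import cv2
a=cv2.imread("pics/w22.png"); cv2.imwrite("pics/w22z.png",cv2.resize(a[20:245,220:430],None,fx=2.6,fy=2.6,interpolation=cv2.INTER_CUBIC))
from plant import bot
for n in("scene","side"): 
    b=bot.capture(n)["color"][:,:,::-1]; b=b[130:320,200:440] if n=="scene" else b[115:315,200:400]
    cv2.imwrite(f"pics/{n}1.png",cv2.resize(b,None,fx=3,fy=3,interpolation=cv2.INTER_CUBIC))
E
```

```text
35.9667 [421.41610778 269.66209551 213.50875192] [3.14125110e+00 7.75170702e-04 1.34059131e-01] [ 4.16000657e-01  3.30053363e-01  1.64538136e+00 -1.22230897e-04
  1.16699753e+00  1.85278579e+00] 49.38414619573367
green ((489.0538024902344, 278.55084228515625), (170.415771484375, 100.55524444580078), 7.644618511199951) [267  21] [375 198]
```

View pics/w22z.png

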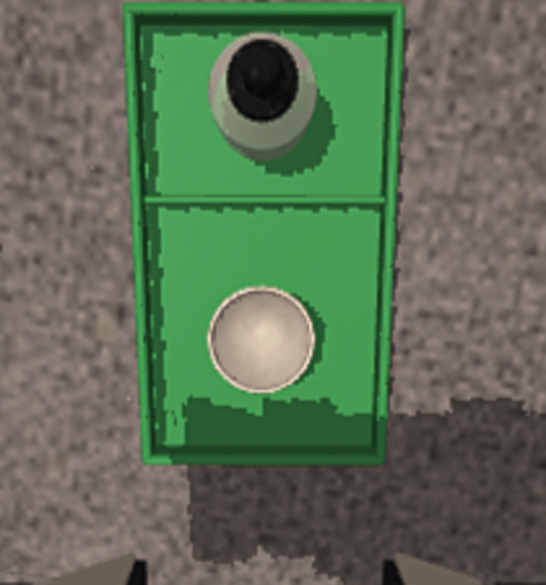

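View pics/side1.png

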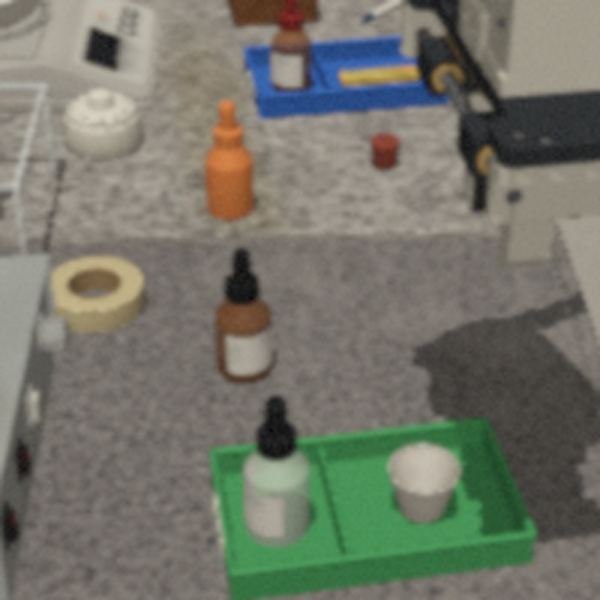

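View pics/scene1.png

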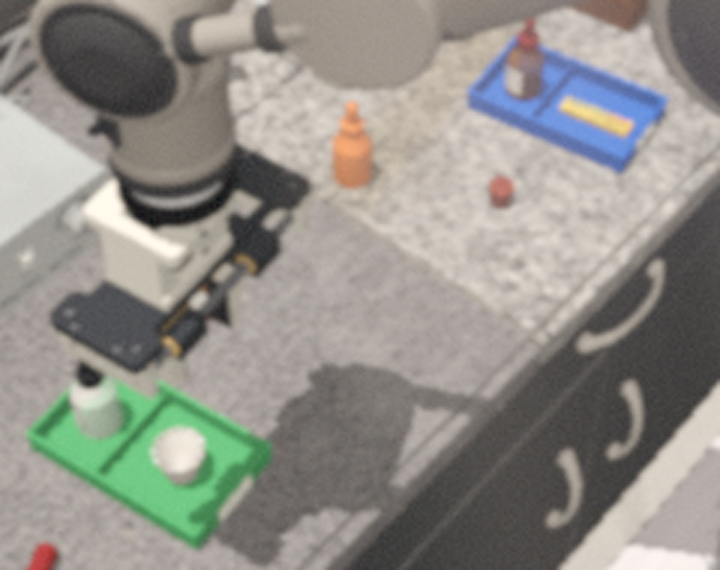

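```bash
python3 - <<'E'
from h import *; import pickle
from plant import bot
f=lambda u,v:(220+u/2.6-.3,20+v/2.6-.3)
o,c=pickle.load(open("w22.pkl","rb")); cm=cam(c,o)
print(ray(cm,f(262,340),36)); print(bot.get_obs()["time"])
print(bot.close_job())
E
```

```text
[456.71270917 274.70676863  36.        ]
36.1167
the job is handed in; nothing more can be done
None
```

Both kits are made up and the job was handed in at 36.1 s, with the arm raised clear. Close-up pictures put everything upright and inside its compartment.

| Kit | Item | Distance from compartment middle | Other check |
|---|---|---|---|
| Blue tray | Red-teat bottle | about 3 mm, towards the robot along the tray | upright |
| Blue tray | Yellow booklet | 0.5 mm | flat, about 0.4° off the tray's long axis |
| Green tray | Clear bottle, black teat | about 0.6 mm | upright |
| Green tray | Crucible | about 0.6 mm | upright |

- **Red-teat bottle:** this is the only placing that came out noticeably off. I left it because it stands freely with margin all round, and gripping it again risked tipping it.
- **Items to leave:** the final side view shows the brown bottle with the black teat and the red stopper upright and apparently where they began. I never gripped or touched them, but I did not re-measure their positions. The orange look-alike was left alone too.
- **Forces:** the highest force I saw was about 5 N, when gripping the clear bottle and setting it down.

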